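Close, lock and seal the sample transport pot

TASK

Close the packed sample transport pot airtight for the lab: swing its lid fully shut (if the black lock collar stands too far round to let the lid down, first turn it back towards the yellow open mark on the pot's shoulder), then turn the collar clockwise by an ear until its red mark stands at the red lock mark. Only then, so that no air is trapped, press the vent knob on the lid down and turn it clockwise past its safety stop as far as it goes, and let it spring back up. Leave the things standing close round the pot where they are.

Things in the scene. Friction and masses are not known exactly. Their poses are not given: they have to be found in the camera images.
- pot: Round steel transport pot with a sample jar inside, fixed to the table. Body 132 mm across; the aluminium shoulder under its collar 170 mm across, top 94 mm high. Origin: middle of the underside, on the table, on the axis of pot and collar. z up; +x points to the lid hinge at the pot's rear, -x to its front (roughly to the robot, yawed -0.2 to 0.6 rad).
- lid (a joint): Lid angle, rad: 0 fully shut; starts open at 1.4 to 1.6 (1.57 is upright). Stiff hinge: it stays where it is left, even nearly shut, so push it all the way (1 to 4 N near its front edge). Its lugs pass the collar's claws only while the collar is below 0.4 rad; the collar turns farther only when the lid is within 0.02 of shut.
- lid_hinge (a point): Middle of the lid's hinge axis, which runs along the pot's y: 92 mm behind the pot's axis, 126 mm high. The bracket here is 36 mm wide and ends 133 mm high; with the lid shut its arm, 136 mm high, passes over the collar to the lid.
- lid_push (a point): Bare spot on the lid's outer (top) face, a good place to push: 50 mm from the lid's centre towards its free front edge, 142 mm from the hinge axis; 125 mm high when shut. Its z is the lid's outward normal (up when shut, to the rear when upright), its -x points to the free edge, 15 mm away. The lid is a steel disc of 115 mm, about 12 to 20 mm thick, centre 92 mm from the hinge axis.
- collar (a joint): Black captive lock collar round the pot's neck, rad, about the pot's vertical axis: 0 open, grows clockwise seen from above, 1.05 locked, at its end stop. Starts anywhere from 0 to 0.75; turns both ways; stays where it is left; friction 0.3 N m (3 N at an ear) plus damping 0.15 N m s. Collar 156 mm across, 95 to 127 mm high.
- ear_a (a point): Middle of the outer half of one of the collar's two ears: radial black paddles with a grey cap, 13 mm thick, standing out from radius 78 to 111 mm, 98 to 136 mm above the table. This point is at radius 98 mm, 117 mm high. With the collar at 0 it is 120 degrees counter-clockwise from the pot's +x, when locked 60 degrees.
- ear_b (a point): The same point on the other ear, across the pot: -60 degrees from the pot's +x with the collar at 0, -120 degrees when locked. Either ear may be pushed; mind what stands beside it.
- collar_mark (a point): Red stripe, 10 mm wide, down the collar's outside and on its top edge; this point is at its top, radius 79 mm, 126 mm high. Locked, it stands straight above lock_mark.
- lock_mark (a point): Red lock mark on the pot's shoulder, at the pot's front (-x), radius 85 mm, 94 mm high. The yellow mark 60 degrees beside it is the collar's open position.
- vent_press (a joint): How far the vent knob is pressed into the lid, m: 0 out, 0.008 fully in. Spring return: 3 N to start, 7 N fully in.
- vent_turn (a joint): Turn of the vent knob, rad, clockwise seen from above: 0 open (bar along the pot's y), 1.57 closed, end stop (bar along the pot's x). With the knob out a safety stop blocks it at about 0.3; pressed in 6 mm or more it passes under the stop; beyond about 0.9 it may spring up again and stays where it is left. Friction 0.04 N m.
- vent_grip (a point): On the vent knob's axis at the lid's centre, 10 mm below the top of its black bar. Bar 62 mm long, 16 mm thick, 28 mm high, on a grey disc in a 62 mm black housing. Lid shut and knob out: this point 166 mm, bar 148 to 176 mm above the table. Its y runs along the bar, its z is the lid's outward normal.
- sanitiser: Bystander: loose white pump bottle with red pump, 61 x 73 x 181 mm, origin at the middle of its underside. The three bystanders stand at the pot's left, right rear and front, 140 to 180 mm from its axis, and swap places.
- jar_by: Bystander: loose steel sample jar with its lid on, 89 mm across, 110 mm high with lid and tag, origin at the middle of its underside.
- tag_roll: Bystander: loose white roll of tags standing on end, 64 mm across, 46 mm high, origin at the middle of its underside.

How it is judged:
By the outcome, as a careful person would: the job done as asked, in the order asked, and still so for the second after the job is handed in, with the robot touching nothing.
It also fails if it takes over 67 s, if anything falls off the work surface, if the arm or the gripper's body presses on something with over 40 N, if the wrist force passes 120 N, or if a joint passes its speed limit or range.

ROBOT

A 7-joint arm with a two-finger parallel gripper is mounted at the origin on a cart in front of the work surface, level with it; the furniture and walls round the work are solid. World frame = base frame: x ahead of the robot, y to its left, z up, the work surface at z = 0. Lengths are in m, angles in rad, forces in N, time in s.
With the tool pointing down it reaches from about 0.4 to 0.85 m from the base axis. Payload 10.4 kg.
Tool frame: the origin (TCP) lies at the centre of the arm's flange, where the gripper is bolted on; the fingertips stand 182 mm ahead of it and the grasp point (between the pads) lies r.grasp_offset ahead of it (r.grasp_offset is the distance from the TCP to the grasp point, in m); z points along the fingers, y is the line along which they close (so a half turn about z gives the same grasp; the last joint's range is limited). The gripper opens to 87 mm and grips with 3 to 60 N. Pads are 19 mm wide; open, the fingers measure 117 mm over their backs; the gripper's body (75 mm by 190 mm) begins 51 mm behind the grasp point.
Start: joints at [1.162, 0.332, -0.065, 1.46, 0.022, 1.35, -0.088], TCP at [0.235, -0.579, 0.405] pointing down, gripper open.
Joint ranges: [-2.6, 2.6], [-0.5, 2.12], [-1.47, 1.34], [0.16, 2.42], [-1.27, 4.41], [0.06, 2.06], [-2.6, 2.6]. Speed limits (rad/s): [2.22, 2.22, 2.79, 2.79, 3.14, 3.14, 3.14].

INTERFACE

Orientations are given as a unit quaternion [x, y, z, w].
In Python, from bench import status, vision, job, spotter, r gives the robot as it stands. The module is installed in compiled form; this text tells all that it offers.
- The arm moves only by the tool play_rows, never from a script. Its argument "series" is a list of rows, each a list of 6 numbers: the shift along the tool's x, y, z each as a share of 150 mm, from -1 to 1, then the turn, a rotation vector about the tool's x, y, z each as a share of 30 degrees, from -1 to 1. In form: [[x, y, z, ax, ay, az], ...]. A call has 1 to 5 rows; each row is the pose to reach, as a shift and turn from the pose commanded when the call began, along the tool's axes at that moment; what a row does not reach only later rows make up. A row lasts 1/10 s, in which the tool goes at most 50 mm and 8.59 degrees, less where a joint would pass 70% of its speed; a pose out of reach is approached as far as the arm can. A call with a number of a shift or a turn outside -1 to 1 is refused whole. A call with a gripper value outside its range is refused whole. "fingers" is the opening, from -1 (shut) to 1 (fully open), set as the call begins (left out, the last holds). The fingers move at their own pace and stop on an object; "squeeze" is the grip in N (left out, the last holds). Time passes only in rows, so rows that repeat a pose let the fingers close. It gives the time, the measured TCP pose, the force, the opening and the grip force at its end, in the units of the state.
- status.read_state(): the state, without advancing time (a new reading comes with each control period).
- vision.camera(name): name is "scene" or "top" or "wrist"; returns the picture (480x640x3 uint8, blue, green, red); there is no depth.
- vision.calibration(name): a dict with "fx", "fy", "cx", "cy" (pixels), "rvec" (rotation vector, rad) and "tvec" (3), from world to camera coordinates, as OpenCV has them; the wrist camera has in their place "T_tool_cam" (4x4, takes a point from camera to tool coordinates, whose origin is the TCP and whose axes are the flange's). Camera axes: x right, y down, z forward; pixel columns grow to the right and rows downward; lengths in m; the calibration is good to about 2 mm. The wrist camera is an equidistant fisheye: a pixel r from the principal point sees the ray r / f radians off the axis. A picture is of the moment at which its call begins: read the wrist's pose just before it. calibration takes no time and is no camera call.
- job.close_job(): hands the job in; it is judged then, once.
Trained networks look in the newest picture that a camera, given by its name, has taken for a name from the list of things; names that differ only in an ending like _2 or _b are one class to them, and where a whole thing is asked for, a point or a joint stands for the part that bears it (a point fixed in the world has none). Each returns a list of dicts, best first, with "conf" (0 to 1); they miss things now and then, are a little off and sometimes report something else, mostly with a low value. They report only what shows in the picture. A call takes as long as a camera call.
- spotter.boxes_of(camera, name): "point" ([x, y, z] in m, in world coordinates, good to about 4 mm: the middle of the surface that is visible of it).
- spotter.regions_of(camera, name): "pixels" (480x640 bool, what is visible of it).
The state is a dict: "time": time; "joint_positions": joint angles; "joint_vel": joint speeds; "joint_torque": joint torques, N m; "ee_pos": TCP position; "eef_rot": TCP orientation; "ft_force": force on the tool from outside, world axes, zero at the start; "torque": the same for the moment, N m; "width": finger opening in m; "grip_force": force on a finger pad.
Only numpy, scipy, OpenCV 4.12 (cv2) and the standard library are available. Lean on these libraries where they do the work, as an engineer would, in place of code of your own. Each camera call takes 0.05 s, during which the arm holds its last target. There are 200 camera calls.

## Working session

There is one attempt and no reset: what is moved stays moved. The work goes in short steps, Python scripts to look and compute and a tool call to move; the robot and the scene stay as the last step left them, time stands still between calls to the robot, and variables do not carry over. Pictures are saved under pics/ and viewed, at most 10 in all, crops included, and the job is handed in when it is done.

Besides the shell and the picture viewer there is one more tool, called after ">>>" as name(argument=value, ...), one argument or row to a line, values as JSON. play_rows: Moves the arm, as the interface text tells. Shift numbers are shares of 150 mm and turn numbers shares of 30 degrees, none past 1 either way. Its arguments: {"type":"object","properties":{"series":{"type":"array","items":{"type":"array","items":{"type":"number"}}},"fingers":{"type":"number"},"squeeze":{"type":"number"}},"required":["series"]}

```bash
mkdir -p pics
cat > h.py <<'E'
import numpy as np, cv2
from scipy.spatial.transform import Rotation as R
from bench import status, vision, job, spotter, r
def proj(cam,P):
    c=vision.calibration(cam); K=np.array([[c['fx'],0,c['cx']],[0,c['fy'],c['cy']],[0,0,1]])
    return cv2.projectPoints(np.float64(P).reshape(-1,1,3),np.float64(c['rvec']),np.float64(c['tvec']),K,None)[0][:,0]
def ray(cam,uv):
    c=vision.calibration(cam); Rm=cv2.Rodrigues(np.float64(c['rvec']))[0]; o=-Rm.T@np.ravel(c['tvec'])
    d=Rm.T@np.array([(uv[0]-c['cx'])/c['fx'],(uv[1]-c['cy'])/c['fy'],1]); return o,d/np.linalg.norm(d)
def tri(rays):
    A=sum(np.eye(3)-np.outer(d,d) for o,d in rays); b=sum((np.eye(3)-np.outer(d,d))@o for o,d in rays); return np.linalg.solve(A,b)
def pose():
    s=status.read_state(); return s,np.array(s['ee_pos']),R.from_quat(s['eef_rot'])
def plan(p,Rt=None):
    "shift and turn shares to a TCP pose from the present one"
    s,p0,R0=pose(); d=R0.inv().apply(np.array(p)-p0)/.15
    a=(R0.inv()*Rt).as_rotvec()/np.radians(30) if Rt is not None else np.zeros(3)
    return np.round(np.r_[d,a],3)
E
python3 - <<'E'
from h import *
s=status.read_state(); print({k:np.round(v,3) for k,v in s.items()}, r.grasp_offset)
for c in ('scene','top'):
    cv2.imwrite(f'pics/{c}0.png',vision.camera(c))
    for n in ('pot','lid','lid_hinge','lid_push','ear_a','collar_mark','lock_mark','vent_grip','sanitiser','jar_by','tag_roll'):
        print(c,n,[(np.round(b['point'],3).tolist(),round(b['conf'],2)) for b in spotter.boxes_of(c,n)[:3]])
    k=vision.calibration(c); Rm=cv2.Rodrigues(np.float64(k['rvec']))[0]; print('cam at',-Rm.T@np.ravel(k['tvec']))
E
```

```text
{'time': np.float64(0.0), 'joint_positions': array([ 1.162,  0.333, -0.065,  1.461,  0.022,  1.35 , -0.089]), 'joint_vel': array([-0.   , -0.   ,  0.   , -0.002,  0.001, -0.   ,  0.001]), 'joint_torque': array([-0.0000e+00, -6.2325e+01,  2.4000e-02, -3.8990e+01, -6.1000e-02,
        4.0000e-02,  0.0000e+00]), 'ee_pos': array([ 0.235, -0.579,  0.404]), 'eef_rot': array([ 0.981,  0.192, -0.   , -0.001]), 'ft_force': array([ 0.418, -0.775, -0.271]), 'torque': array([-0.061, -0.009,  0.013]), 'grip_force': np.float64(0.0), 'width': np.float64(0.087)} 0.1635
scene pot [([0.544, -0.067, 0.116], 0.82)]
scene lid [([0.609, -0.084, 0.219], 0.64)]
scene lid_hinge [([0.544, -0.072, 0.112], 0.59)]
scene lid_push [([0.613, -0.084, 0.22], 0.88), ([0.545, -0.067, 0.114], 0.62), ([0.524, -0.044, 0.12], 0.6)]
scene ear_a [([0.524, -0.048, 0.117], 0.73), ([0.544, -0.067, 0.117], 0.34)]
scene collar_mark [([0.523, -0.048, 0.119], 0.76), ([0.545, -0.064, 0.116], 0.53)]
scene lock_mark [([0.537, -0.07, 0.112], 0.83)]
scene vent_grip [([0.571, -0.232, 0.072], 0.37)]
scene sanitiser [([0.382, -0.054, 0.089
[... 154 characters left out ...]
0.53218705  0.60542989]
top pot [([0.564, -0.083, 0.111], 0.7)]
top lid [([0.618, -0.092, 0.239], 0.71), ([0.603, -0.219, 0.078], 0.16)]
top lid_hinge [([0.563, -0.083, 0.107], 0.87)]
top lid_push [([0.618, -0.09, 0.235], 0.77)]
top ear_a [([0.605, -0.217, 0.076], 0.58), ([0.54, -0.083, 0.127], 0.56)]
top collar_mark [([0.541, -0.075, 0.126], 0.61)]
top lock_mark [([0.561, -0.082, 0.108], 0.71)]
top vent_grip [([0.66, -0.095, 0.228], 0.98)]
top sanitiser [([0.392, -0.062, 0.118], 0.86)]
top jar_by [([0.605, -0.219, 0.075], 0.82), ([0.62, -0.095, 0.237], 0.51)]
top tag_roll [([0.575, 0.086, 0.045], 0.73), ([0.561, -0.081, 0.109], 0.53)]
cam at [ 3.44829352e-01 -4.81782222e-04  1.16932113e+00]
```

View pics/scene0.png

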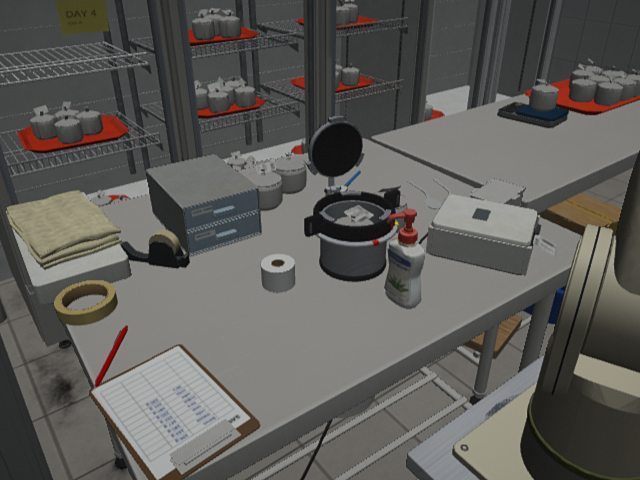

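View pics/top0.png

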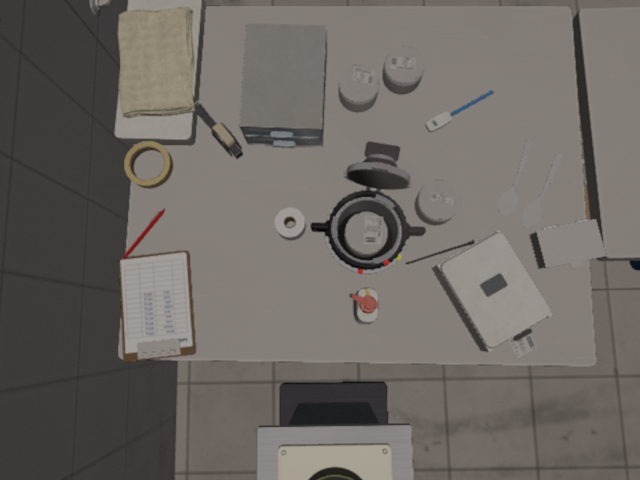

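The scene picture shows the pot at about (355,235) with its lid upright at (335,150). In the top view the pot's axis is near (367,231), with ears at (320,227) and (417,231). Its red marks are at (386,262) (collar) and (360,271) (lock), and the yellow mark is at (399,257). The sanitiser stands in front (367,303), the tags left (290,222), the jar right rear (438,202). Next I fit the pose from the marks.

Run:
```python
from h import *
def blobs(im,u0,u1,v0,v1):
    hsv=cv2.cvtColor(im,cv2.COLOR_BGR2HSV); out={}
    for n,m in (('red',((hsv[...,0]<8)|(hsv[...,0]>172))&(hsv[...,1]>150)&(hsv[...,2]>90)),('yel',(abs(hsv[...,0].astype(int)-28)<8)&(hsv[...,1]>140)&(hsv[...,2]>90))):
        k=np.zeros(m.shape,np.uint8);k[v0:v1,u0:u1]=m[v0:v1,u0:u1]
        q=cv2.connectedComponentsWithStats(k,connectivity=8); out[n]=[(q[2][i].tolist(),q[3][i].round(1).tolist()) for i in range(1,q[0]) if q[2][i][4]>4]
    return out
t=cv2.imread('pics/top0.png'); s=cv2.imread('pics/scene0.png')
print('top',blobs(t,310,430,180,290)); print('scene',blobs(s,300,420,180,280))
a=cv2.resize(t[140:330,270:470],None,fx=3,fy=3,interpolation=cv2.INTER_CUBIC)
b=cv2.resize(s[110:290,290:440],None,fx=3,fy=3,interpolation=cv2.INTER_CUBIC)
cv2.imwrite('pics/tc.png',a);cv2.imwrite('pics/sc.png',b)
for n in ('sanitiser','jar_by','tag_roll'):
  for c in('top','scene'):
    vision.camera(c); g=spotter.regions_of(c,n)
    if g: v,u=np.nonzero(g[0]['pixels']); print(n,c,g[0]['conf'],u.min(),u.max(),v.min(),v.max())
```

```text
top {'red': [([383, 260, 6, 6, 23], [385.6, 262.1]), ([358, 269, 5, 5, 19], [359.8, 270.5])], 'yel': [([396, 254, 5, 6, 15], [398.1, 256.6])]}
scene {'red': [([394, 212, 22, 6, 49], [403.4, 214.5]), ([389, 214, 3, 3, 5], [389.8, 214.8]), ([403, 228, 12, 6, 37], [408.7, 231.1]), ([409, 234, 8, 6, 11], [412.1, 236.2]), ([373, 240, 6, 4, 20], [375.4, 241.4])], 'yel': [([395, 222, 4, 4, 11], [396.3, 223.3])]}
sanitiser top 0.88 349 377 287 322
sanitiser scene 0.97 385 423 209 307
jar_by top 0.78 414 459 179 224
jar_by scene 0.58 377 406 187 229
tag_roll top 0.81 274 304 207 239
tag_roll scene 0.92 261 294 254 291
```

View pics/tc.png

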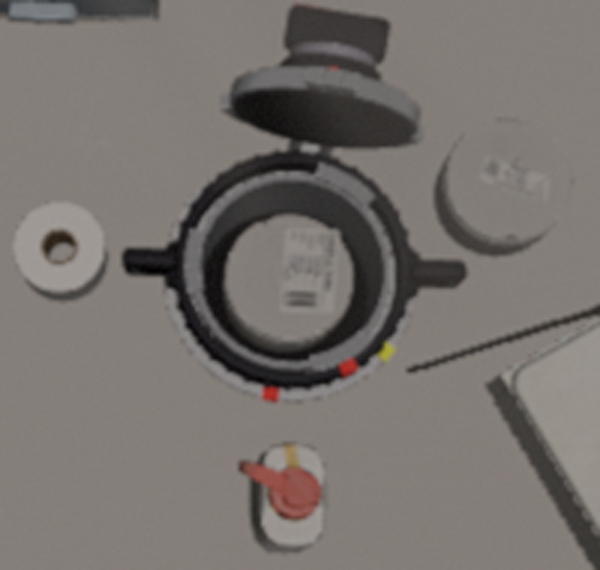

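View pics/sc.png

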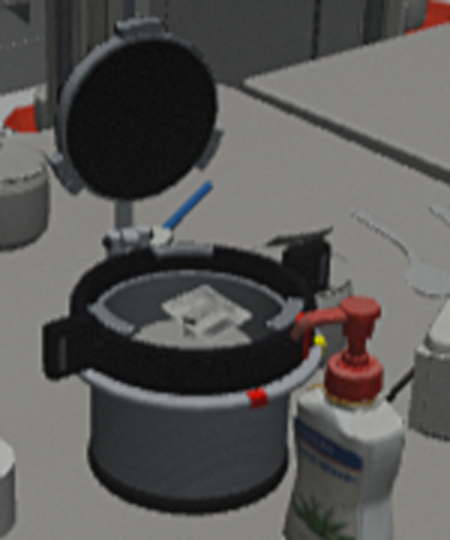

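```bash
cat > fit.py <<'E'
from h import *
from scipy.optimize import least_squares
def pt(x,a,rr,z): return [x[0]+rr*np.cos(x[2]+a),x[1]+rr*np.sin(x[2]+a),z]
D=np.radians
def res(x):
    q=x[3]
    T=[pt(x,np.pi,.085,.094),pt(x,D(240),.085,.094),pt(x,D(240)-q,.078,.126),pt(x,D(120)-q,.095,.136),pt(x,D(-60)-q,.095,.136)]
    t=proj('top',T)-[[359.8,270.5],[398.1,256.6],[385.6,262.1],[319.3,226.7],[416.7,230.7]]
    s=proj('scene',T[:2])-[[375.4,241.4],[396.3,223.3]]
    return np.r_[t.ravel(),s.ravel()]
f=least_squares(res,[.54,-.08,.1,.3],loss='soft_l1')
if __name__=='__main__':
    x=f.x; print(x.round(4)); print(f.fun.round(1) if 0 else res(x).round(1))
    q=x[3]; print('ear_a',np.round(pt(x,D(120)-q,.098,.117),3),'ear_b',np.round(pt(x,D(-60)-q,.098,.117),3))
    # networks: vent grip/lid vs. model at lid angle th
    for th in(1.4,1.5,1.6):
        u=np.array([np.cos(x[2]),np.sin(x[2]),0]); h=np.array([*x[:2],.126])+.092*u
        rad=-u*np.cos(th)+np.array([0,0,np.sin(th)]); n=u*np.sin(th)+np.array([0,0,np.cos(th)])
        P=[h+.092*rad+.01*n*0, h+.142*rad, h+.1495*rad, h+.092*rad+.05*n]
        print(th,np.round(P,3).tolist(),proj('top',P).round(0).tolist(),proj('scene',P).round(0).tolist())
    # bystander centres from mask-derived view pairs: ground contact via top/scene boxes
    for n,z,tp in(('jar',.11,(436.5,201.5)),('tag',.046,(289,223)),('san',.18,(368,304))):
        o,d=ray('top',tp); print(n,(o+d*(z-o[2])/d[2]).round(3))
E
python3 fit.py
```

```text
[ 0.5403 -0.0732 -0.183   0.4163]
[-0.   1.3  1.5  0.2  0.3  0.6 -0.8 -2.9  0.  -1.8 -0.1  1.1 -0.1  0.4]
ear_a [0.548 0.025 0.117] ear_b [ 0.533 -0.171  0.117]
1.4 [[0.615, -0.087, 0.217], [0.607, -0.086, 0.266], [0.606, -0.085, 0.273], [0.664, -0.096, 0.225]] [[377.0, 177.0], [378.0, 174.0], [378.0, 173.0], [381.0, 150.0]] [[335.0, 150.0], [337.0, 127.0], [338.0, 124.0], [324.0, 138.0]]
1.5 [[0.624, -0.089, 0.218], [0.621, -0.088, 0.268], [0.62, -0.088, 0.275], [0.673, -0.098, 0.221]] [[377.0, 172.0], [380.0, 166.0], [380.0, 165.0], [382.0, 146.0]] [[333.0, 148.0], [334.0, 124.0], [334.0, 121.0], [321.0, 139.0]]
1.6 [[0.633, -0.09, 0.218], [0.635, -0.091, 0.268], [0.635, -0.091, 0.275], [0.683, -0.1, 0.217]] [[378.0, 167.0], [381.0, 158.0], [381.0, 156.0], [382.0, 142.0]] [[331.0, 147.0], [330.0, 122.0], [330.0, 118.0], [319.0, 139.0]]
jar [ 0.592 -0.214  0.11 ]
tag [0.568 0.086 0.046]
san [ 0.389 -0.066  0.18 ]
```

```bash
cat >> h.py <<'E'
def down(phi): # tool pointing down, tool x at world angle phi (deg)
    return R.from_euler('z',phi,degrees=True)*R.from_euler('x',180,degrees=True)
def chain(wps,start=None):
    s,p,Rc=pose()
    for q,Rt in wps:
        q=np.array(q); d=Rc.inv().apply(q-p)/.15; a=(Rc.inv()*Rt).as_rotvec()/np.radians(30)
        print(np.round(np.r_[d,a],3).tolist(),'mm %.0f deg %.0f'%(np.linalg.norm(q-p)*1e3,np.linalg.norm(a)*30)); p,Rc=q,Rt
E
python3 - <<'E'
from h import *
chain([((.26,-.45,.47),down(40)),((.35,-.30,.47),down(60)),((.43,-.17,.47),down(75)),((.50,-.05,.47),down(85)),((.549,.030,.42),down(85)),((.549,.030,.29),down(85))])
E
```

```text
[0.477, -0.735, -0.435, 0.0, 0.0, -0.597] mm 147 deg 18
[1.102, -0.38, -0.0, -0.0, 0.0, -0.667] mm 175 deg 20
[1.017, 0.029, 0.0, 0.0, 0.0, -0.5] mm 153 deg 15
[0.894, 0.244, 0.0, 0.0, 0.0, -0.333] mm 139 deg 10
[0.56, 0.279, 0.333, 0.0, 0.0, 0.0] mm 106 deg 0
[0.0, -0.0, 0.867, 0.0, 0.0, 0.0] mm 130 deg 0
```

>>> play_rows(
  series=[
    [0.477, -0.735, -0.435, 0, 0, -0.6],
    [0.477, -0.735, -0.435, 0, 0, -0.6],
    [0.477, -0.735, -0.435, 0, 0, -0.6],
    [0.477, -0.735, -0.435, 0, 0, -0.6],
  ],
  fingers=-0.08,
)

```text
time: 2.2
ee_pos: [0.2625, -0.4458, 0.4741]
eef_rot: [0.938, 0.346, 0.001, 0.003]
ft_force: [0.0, -0.4, 0.5]
width: 0.0627
grip_force: 0.0
```

>>> play_rows(
  series=[
    [1, -0.38, 0, 0, 0, -0.667],
    [1, -0.38, 0, 0, 0, -0.667],
    [1, -0.38, 0, 0, 0, -0.667],
    [1, -0.38, 0, 0, 0, -0.667],
  ],
)

```text
time: 2.6
ee_pos: [0.3407, -0.3052, 0.4704]
eef_rot: [0.863, 0.504, 0.0, 0.0]
ft_force: [0.0, -0.9, 0.4]
width: 0.0411
grip_force: 0.0
```

>>> play_rows(
  series=[
    [1, 0.03, 0, 0, 0, -0.5],
    [1, 0.03, 0, 0, 0, -0.5],
    [1, 0.03, 0, 0, 0, -0.5],
    [1, 0.03, 0, 0, 0, -0.5],
  ],
)

```text
time: 3.0
ee_pos: [0.4193, -0.1766, 0.4703]
eef_rot: [0.79, 0.613, 0.001, 0.0]
ft_force: [-0.6, -0.6, 0.7]
width: 0.04
grip_force: 0.0
```

>>> play_rows(
  series=[
    [0.95, 0.24, 0, 0, 0, -0.333],
    [0.95, 0.24, 0, 0, 0, -0.333],
    [0.95, 0.24, 0, 0, 0, -0.333],
    [0.95, 0.24, 0, 0, 0, -0.333],
  ],
)

```text
time: 3.4
ee_pos: [0.4897, -0.0484, 0.47]
eef_rot: [0.734, 0.679, 0.001, -0.001]
ft_force: [-1.7, -1.2, -0.9]
width: 0.0404
grip_force: 0.0
```

Run:
```python
from h import *
from fit import f,pt,D
x=f.x
s,p,Rc=pose()
im=vision.camera('wrist'); c=vision.calibration('wrist'); T=np.array(c['T_tool_cam'])
for n in('ear_a','collar_mark','lock_mark','vent_grip','lid_push','jar_by'): print(n,[(np.round(b['point'],3).tolist(),round(b['conf'],2)) for b in spotter.boxes_of('wrist',n)[:3]])
def wproj(P):
    q=(Rc.inv().apply(np.array(P)-p)-T[:3,3])@T[:3,:3]
    th=np.arctan2(np.hypot(q[0],q[1]),q[2]); a=np.arctan2(q[1],q[0]); return c['cx']+c['fx']*th*np.cos(a),c['cy']+c['fy']*th*np.sin(a)
q=x[3]
for P in(pt(x,D(120)-q,.095,.136),pt(x,D(-60)-q,.095,.136),pt(x,np.pi,.085,.094),pt(x,D(240),.085,.094),pt(x,D(240)-q,.078,.127),(x[0],x[1],.127),(.592,-.214,.11)):
    cv2.circle(im,tuple(int(round(v)) for v in wproj(P)),3,(0,255,0),1)
cv2.imwrite('pics/w1.png',im)
chain([((.549,.030,.42),down(85)),((.549,.030,.29),down(85))])
```

```text
ear_a [([0.541, -0.055, 0.122], 0.85)]
collar_mark [([0.547, -0.053, 0.124], 0.67)]
lock_mark [([0.563, -0.067, 0.112], 0.58)]
vent_grip [([0.667, -0.086, 0.228], 0.72)]
lid_push [([0.619, -0.062, 0.226], 0.86), ([0.544, -0.052, 0.125], 0.32)]
jar_by [([0.589, -0.189, 0.049], 0.56), ([0.404, -0.058, 0.118], 0.41)]
[0.6, 0.357, 0.333, -0.0, 0.001, -0.001] mm 116 deg 0
[0.0, -0.0, 0.867, 0.0, 0.0, 0.0] mm 130 deg 0
```

View pics/w1.png

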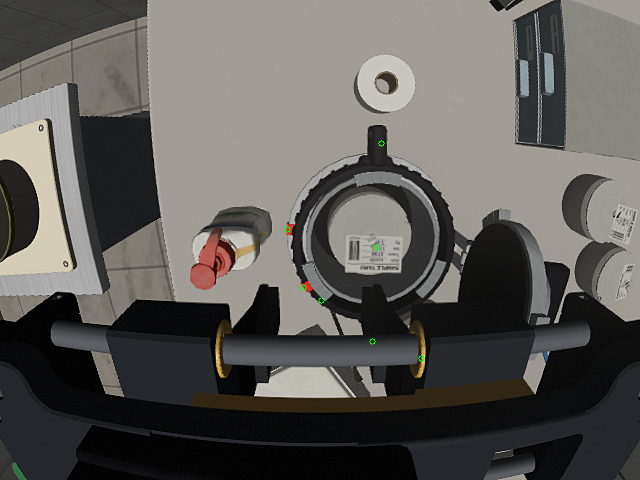

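The wrist picture shows ear_a at (377,140), about 4 px from the predicted (381,143). The marks agree, so the collar stands at about 0.40. I go down straddling ear_a.

>>> play_rows(
  series=[
    [0.6, 0.34, 0.333, 0, 0, 0],
    [0.6, 0.34, 0.333, 0, 0, 0],
    [0.6, 0.34, 0.333, 0, 0, 0],
  ],
)

```text
time: 4.05
ee_pos: [0.5471, 0.0346, 0.4179]
eef_rot: [0.736, 0.677, -0.0, -0.001]
ft_force: [-1.1, -0.9, 0.6]
width: 0.04
grip_force: 0.0
```

>>> play_rows(
  series=[
    [0, 0, 0.3, 0, 0, 0],
    [0, 0, 0.6, 0, 0, 0],
    [0, 0, 0.87, 0, 0, 0],
    [0, 0, 0.87, 0, 0, 0],
  ],
)

```text
time: 4.45
ee_pos: [0.5447, 0.0304, 0.2847]
eef_rot: [0.737, 0.676, -0.003, -0.003]
ft_force: [-1.3, 0.2, 0.8]
width: 0.0401
grip_force: 0.0
```

>>> play_rows(
  series=[
    [0, -0.05, 0, 0, 0, 0],
    [0, -0.09, 0, 0, 0, 0],
    [0, -0.13, 0, 0, 0, 0],
    [0, -0.17, 0, 0, 0, 0],
    [0, -0.17, 0, 0, 0, 0],
  ],
)

```text
time: 4.95
ee_pos: [0.521, 0.0342, 0.2909]
eef_rot: [0.737, 0.676, 0.001, 0.001]
ft_force: [2.3, 0.6, 1.1]
width: 0.0399
grip_force: 0.9
```

```bash
cat > look.py <<'E'
from h import *
from fit import f,pt,D
def mark():
    t=vision.camera('top'); x=f.x; qs=np.linspace(-.05,1.1,116)
    uv=proj('top',[pt(x,D(240)-q,.078,.126) for q in qs])
    hsv=cv2.cvtColor(t,cv2.COLOR_BGR2HSV); m=(((hsv[...,0]<8)|(hsv[...,0]>172))&(hsv[...,1]>150)&(hsv[...,2]>90)).astype(np.uint8)
    n,l,st,ce=cv2.connectedComponentsWithStats(m,connectivity=8)
    for i in range(1,n):
        d=np.hypot(*(uv-ce[i]).T); 
        if d.min()<6 and st[i,4]>3: print('red',ce[i].round(1),st[i,4],'q %.2f'%qs[d.argmin()],'d %.1f'%d.min())
    return t
if __name__=='__main__':
    import sys
    t=mark(); 
    if len(sys.argv)>1: cv2.imwrite(f'pics/{sys.argv[1]}.png',cv2.resize(t[140:330,270:470],None,fx=3,fy=3,interpolation=cv2.INTER_CUBIC))
E
python3 look.py
```

```text
red [389.6 259.6] 20 q 0.30 d 0.8
```

Run:
```python
from h import *
from fit import f
x=f.x; u=np.array([np.cos(x[2]),np.sin(x[2]),0]); print(np.degrees(x[2]))
h=np.array([*x[:2],.126])+.092*u
b=h+.042*u; print('behind',b)  # u-offset behind hinge
chain([((.527,.034,.40),down(85)),((.54,.02,.53),down(110)),((.60,-.04,.53),down(139)),((b[0],b[1],.53),down(169.5)),((b[0],b[1],.444),down(169.5))])
```

```text
-10.486739693943411
behind [ 0.67201649 -0.09757621  0.126     ]
[0.003, 0.04, -0.729, 0.003, 0.001, 0.003] mm 110 deg 0
[-0.085, 0.094, -0.867, -0.0, 0.0, -0.833] mm 131 deg 25
[-0.513, 0.239, 0.0, -0.0, 0.0, -0.967] mm 85 deg 29
[-0.614, 0.025, 0.0, 0.0, 0.0, -1.017] mm 92 deg 30
[0.0, -0.0, 0.573, 0.0, 0.0, 0.0] mm 86 deg 0
```

>>> play_rows(
  series=[
    [0, 0.04, 0, 0, 0, 0],
    [0, 0.04, -0.35, 0, 0, 0],
    [0, 0.04, -0.75, 0, 0, 0],
    [0, 0.04, -0.75, 0, 0, 0],
  ],
)

```text
time: 5.4
ee_pos: [0.5281, 0.034, 0.4069]
eef_rot: [0.737, 0.676, 0.002, 0.002]
ft_force: [0.2, -0.4, -0.3]
width: 0.04
grip_force: 0.0
```

>>> play_rows(
  series=[
    [-0.085, 0.09, -0.867, 0, 0, -0.833],
    [-0.085, 0.09, -0.867, 0, 0, -0.833],
    [-0.085, 0.09, -0.867, 0, 0, -0.833],
    [-0.085, 0.09, -0.867, 0, 0, -0.833],
  ],
  fingers=-1,
)

```text
time: 5.8
ee_pos: [0.5403, 0.0192, 0.5358]
eef_rot: [0.571, 0.821, 0.001, 0.002]
ft_force: [-0.1, 1.1, -1.0]
width: 0.0157
grip_force: 0.0
```

>>> play_rows(
  series=[
    [-0.51, 0.24, 0, 0, 0, -0.97],
    [-0.51, 0.24, 0, 0, 0, -0.97],
    [-0.51, 0.24, 0, 0, 0, -0.97],
    [-0.51, 0.24, 0, 0, 0, -0.97],
  ],
)

```text
time: 6.2
ee_pos: [0.6005, -0.0412, 0.5297]
eef_rot: [0.347, 0.938, -0.0, -0.002]
ft_force: [0.0, 0.7, -0.6]
width: 0.0002
grip_force: 0.0
```

>>> play_rows(
  series=[
    [-0.61, 0.025, 0, 0, 0, -1],
    [-0.61, 0.025, 0, 0, 0, -1],
    [-0.61, 0.025, 0, 0, 0, -1],
    [-0.61, 0.025, 0, 0, 0, -1],
    [-0.61, 0.025, 0, 0, 0, -1],
  ],
)

```text
time: 6.7
ee_pos: [0.6719, -0.097, 0.53]
eef_rot: [0.094, 0.996, 0.0, -0.002]
ft_force: [0.4, -0.8, 0.2]
width: 0.0005
grip_force: 0.0
```

Run:
```python
from h import *
from fit import f
x=f.x; u=np.array([np.cos(x[2]),np.sin(x[2]),0]); h=np.array([*x[:2],.126])+.092*u
s,p,Rc=pose(); print(p,Rc.as_matrix().round(3).tolist(),s['joint_positions'].round(2))
# tip front-corner rides at r=.142 on the lid face; finger centre 9.5 mm + 0 behind it
W=[]
W.append(((h+.045*u)[[0,1]].tolist()+[.446],down(169.5)))
for th in (1.45,1.25,1.05,.85,.65,.45,.3,.15,.05,-.02):
    c=h+.143*(-u*np.cos(th)+np.array([0,0,np.sin(th)]))+.0095*u*np.sin(th)+np.array([0,0,.182-.001])
    W.append((c,down(169.5)))
chain(W)
im=vision.camera('scene'); cv2.imwrite('pics/s2.png',cv2.resize(im[20:260,220:460],None,fx=2.4,fy=2.4))
```

```text
[ 0.67186977 -0.09699361  0.5300071 ] [[-0.982, 0.187, -0.003], [0.187, 0.982, 0.001], [0.003, 0.0, -1.0]] [ 0.56  0.55 -0.84  1.03  0.4   1.71  1.24]
[-0.023, -0.004, 0.56, 0.001, -0.006, -0.009] mm 84 deg 0
[0.352, -0.0, -0.02, 0.0, 0.0, 0.0] mm 53 deg 0
[0.188, -0.0, 0.042, 0.0, 0.0, 0.0] mm 29 deg 0
[0.179, -0.0, 0.078, 0.0, 0.0, 0.0] mm 29 deg 0
[0.162, -0.0, 0.111, 0.0, 0.0, 0.0] mm 29 deg 0
[0.139, -0.0, 0.139, 0.0, 0.0, 0.0] mm 30 deg 0
[0.11, -0.0, 0.162, 0.0, 0.0, 0.0] mm 29 deg 0
[0.061, -0.0, 0.133, 0.0, 0.0, 0.0] mm 22 deg 0
[0.041, -0.0, 0.139, 0.0, 0.0, 0.0] mm 22 deg 0
[0.016, -0.0, 0.095, 0.0, 0.0, 0.0] mm 14 deg 0
[0.005, -0.0, 0.067, 0.0, 0.0, 0.0] mm 10 deg 0
```

View pics/s2.png

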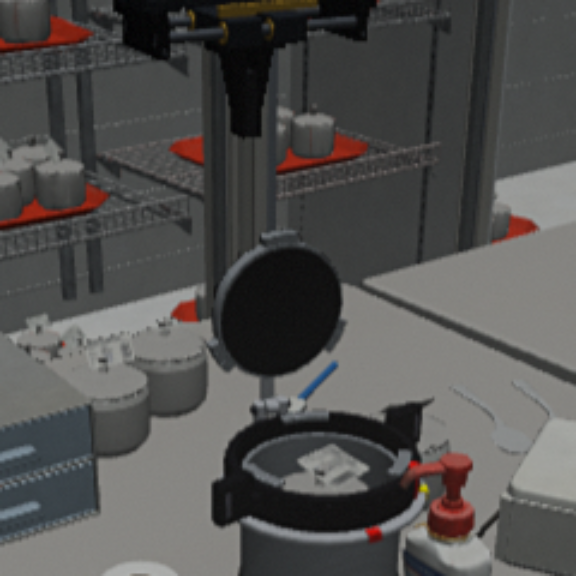

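The picture shows the closed fingertips at (248,130), above and behind the upright lid at (278,310), with a clear way down. I go down behind it and sweep it shut along its arc.

>>> play_rows(
  series=[
    [-0.02, 0, 0.3, 0, 0, 0],
    [-0.02, 0, 0.57, 0, 0, 0],
    [-0.02, 0, 0.57, 0, 0, 0],
  ],
)

```text
time: 7.05
ee_pos: [0.6733, -0.0979, 0.4405]
eef_rot: [0.095, 0.995, -0.001, -0.005]
ft_force: [-0.6, 0.5, -0.7]
width: 0.0005
grip_force: 0.0
```

>>> play_rows(
  series=[
    [0.15, 0, 0, 0, 0, 0],
    [0.25, 0, 0, 0, 0, 0],
    [0.352, 0, -0.02, 0, 0, 0],
    [0.45, 0, 0, 0, 0, 0],
    [0.54, 0, 0.022, 0, 0, 0],
  ],
)

```text
time: 7.55
ee_pos: [0.5946, -0.0818, 0.4463]
eef_rot: [0.095, 0.995, -0.0, 0.002]
ft_force: [2.8, -0.9, 0.5]
width: 0.0005
grip_force: 1.1
```

>>> play_rows(
  series=[
    [0.09, 0, 0.035, 0, 0, 0],
    [0.179, 0, 0.078, 0, 0, 0],
    [0.26, 0, 0.13, 0, 0, 0],
    [0.341, 0, 0.189, 0, 0, 0],
    [0.41, 0, 0.256, 0, 0, 0],
  ],
)

```text
time: 8.05
ee_pos: [0.5344, -0.07, 0.4075]
eef_rot: [0.095, 0.995, -0.001, 0.002]
ft_force: [1.0, 0.3, 1.4]
width: 0.0005
grip_force: 0.8
```

>>> play_rows(
  series=[
    [0.07, 0, 0.072, 0, 0, 0],
    [0.125, 0, 0.153, 0, 0, 0],
    [0.18, 0, 0.234, 0, 0, 0],
    [0.21, 0, 0.3, 0, 0, 0],
    [0.241, 0, 0.367, 0, 0, 0],
  ],
)

```text
time: 8.55
ee_pos: [0.4991, -0.0635, 0.3509]
eef_rot: [0.094, 0.996, -0.0, 0.001]
ft_force: [0.4, -0.4, 0.7]
width: 0.0004
grip_force: 0.5
```

>>> play_rows(
  series=[
    [0.03, 0, 0.07, 0, 0, 0],
    [0.05, 0, 0.14, 0, 0, 0],
    [0.05, 0, 0.2, 0, 0, 0],
    [0.05, 0, 0.25, 0, 0, 0],
    [0.05, 0, 0.29, 0, 0, 0],
  ],
)

```text
time: 9.05
ee_pos: [0.4916, -0.0624, 0.3069]
eef_rot: [0.094, 0.996, -0.0, -0.0]
ft_force: [-28.6, 1.8, 69.6]
width: 0.0003
grip_force: 36.9
```

>>> play_rows(
  series=[
    [0, 0, 0.015, 0, 0, 0],
    [0, 0, 0.025, 0, 0, 0],
    [0, 0, 0.025, 0, 0, 0],
  ],
)

```text
time: 9.35
ee_pos: [0.4918, -0.0619, 0.3069]
eef_rot: [0.094, 0.996, -0.002, -0.001]
ft_force: [-32.2, 1.7, 65.5]
width: 0.0006
grip_force: 34.7
```

>>> play_rows(
  series=[
    [0, 0, -0.04, 0, 0, 0],
    [0, 0, -0.3, 0, 0, 0],
    [0, 0, -0.6, 0, 0, 0],
    [0, 0, -0.8, 0, 0, 0],
    [0, 0, -0.8, 0, 0, 0],
  ],
)

```text
time: 9.85
ee_pos: [0.4925, -0.0621, 0.4264]
eef_rot: [0.094, 0.996, -0.001, 0.003]
ft_force: [-0.4, -0.4, -0.6]
width: 0.0005
grip_force: 0.0
```

Run:
```python
from h import *
from look import mark
from fit import f,pt,D
x=f.x
t=mark(); s=vision.camera('scene')
print([(np.round(b['point'],3).tolist(),round(b['conf'],2)) for b in spotter.boxes_of('scene','vent_grip')[:2]])
a=cv2.resize(s[150:290,280:440],None,fx=2.5,fy=2.5); b=cv2.resize(t[170:310,290:450],None,fx=2.5,fy=2.5)
cv2.imwrite('pics/s3.png',np.hstack([a,b])[:600])
q=.3; e=np.array(pt(x,D(120)-q,.103,.117)); print('ear',e)
chain([((.50,-.02,.45),down(140)),((.52,.03,.45),down(111)),((e[0],e[1],.42),down(92.3)),((e[0],e[1],.29),down(92.3))])
```

```text
[([0.533, -0.065, 0.161], 0.9), ([0.517, -0.033, 0.118], 0.32)]
ear [0.53607706 0.0297281  0.117     ]
[-0.003, 0.29, -0.189, -0.001, -0.001, 0.973] mm 52 deg 29
[0.112, 0.341, 0.0, 0.0, -0.0, 0.967] mm 54 deg 29
[-0.04, 0.099, 0.2, 0.0, -0.0, 0.623] mm 34 deg 19
[0.0, -0.0, 0.867, 0.0, 0.0, 0.0] mm 130 deg 0
```

View pics/s3.png

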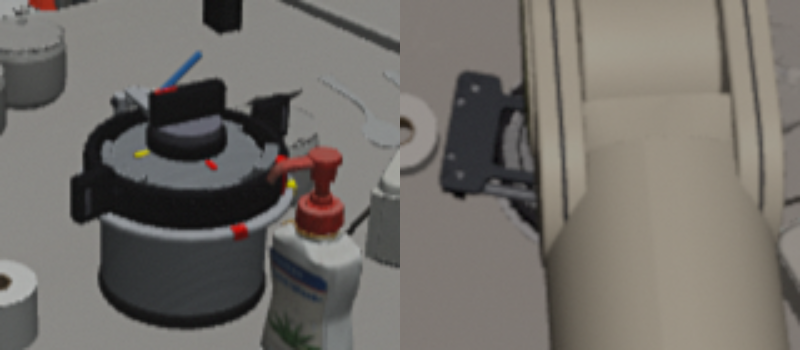

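The left half of the picture shows the lid flat in the collar with its knob at (185,110). The collar's ear_a is at (88,195). Right half: the arm hides the pot. Now I move back to ear_a.

>>> play_rows(
  series=[
    [0, 0.29, -0.19, 0, 0, 0.97],
    [0, 0.29, -0.19, 0, 0, 0.97],
    [0, 0.29, -0.19, 0, 0, 0.97],
    [0, 0.29, -0.19, 0, 0, 0.97],
  ],
  fingers=-0.08,
)

```text
time: 10.4
ee_pos: [0.4995, -0.0195, 0.4497]
eef_rot: [0.344, 0.939, -0.0, -0.001]
ft_force: [-0.0, -0.9, 0.1]
width: 0.0245
grip_force: 0.0
```

>>> play_rows(
  series=[
    [0.11, 0.34, 0, 0, 0, 0.97],
    [0.11, 0.34, 0, 0, 0, 0.97],
    [0.11, 0.34, 0, 0, 0, 0.97],
    [0.11, 0.34, 0, 0, 0, 0.97],
  ],
)

```text
time: 10.8
ee_pos: [0.5196, 0.0305, 0.4493]
eef_rot: [0.568, 0.823, -0.0, -0.001]
ft_force: [0.3, 0.2, -0.4]
width: 0.0394
grip_force: 0.0
```

>>> play_rows(
  series=[
    [-0.04, 0.08, 0.2, 0, 0, 0.62],
    [-0.04, 0.08, 0.2, 0, 0, 0.62],
    [-0.04, 0.08, 0.2, 0, 0, 0.62],
    [-0.04, 0.08, 0.2, 0, 0, 0.62],
  ],
)

```text
time: 11.2
ee_pos: [0.5329, 0.0289, 0.4204]
eef_rot: [0.691, 0.723, -0.0, -0.0]
ft_force: [-0.1, 0.3, -0.2]
width: 0.0398
grip_force: 0.0
```

>>> play_rows(
  series=[
    [0, 0, 0.3, 0, 0, 0],
    [0, 0, 0.6, 0, 0, 0],
    [0, 0, 0.85, 0, 0, 0],
    [0, 0, 0.85, 0, 0, 0],
  ],
)

```text
time: 11.6
ee_pos: [0.5312, 0.0282, 0.2895]
eef_rot: [0.691, 0.723, -0.002, -0.003]
ft_force: [-0.7, -0.9, 0.5]
width: 0.0403
grip_force: 0.0
```

>>> play_rows(
  series=[
    [0, 0, 0, 0, 0, 0],
    [0, 0, 0, 0, 0, 0],
    [0, 0, 0, 0, 0, 0],
  ],
  fingers=-0.45,
  squeeze=5,
)

```text
time: 11.9
ee_pos: [0.5337, 0.0289, 0.2957]
eef_rot: [0.692, 0.722, 0.001, 0.001]
ft_force: [-0.7, -0.0, -0.4]
width: 0.0264
grip_force: 0.0
```

```bash
cat > arc.py <<'E'
from h import *
from fit import f,pt,D
import sys
# rows along arc about the pot axis: end angle (deg, world, of tool), rows per call
x=f.x; s,p,Rc=pose(); d=p[:2]-x[:2]; a0=np.degrees(np.arctan2(d[1],d[0])); print('now ang %.1f r %.4f z %.4f phi %.1f w %.4f'%(a0,np.hypot(*d),p[2],np.degrees(np.arctan2(*Rc.as_matrix()[[1,0],0])),s['width']),s['ft_force'].round(1))
cuts=[float(v) for v in sys.argv[1:]]
r0=.103; A=a0; P=p; Q=Rc
for e in cuts:
    rows=[]
    for a in np.linspace(A,e,6)[1:]:
        t=np.array([x[0]+r0*np.cos(D(a)),x[1]+r0*np.sin(D(a)),p[2]]); Rt=down(a)
        rows.append(np.round(np.r_[Q.inv().apply(t-P)/.15,(Q.inv()*Rt).as_rotvec()/D(30)],3).tolist())
    print(e,rows); A,P,Q=e,t,Rt
E
python3 arc.py 78 65 53
```

```text
now ang 93.7 r 0.1023 z 0.2957 phi 92.4 w 0.0264 [-0.7 -0.  -0.4]
78.0 [[0.005, 0.037, 0.0, 0.006, 0.001, 0.062], [0.003, 0.075, 0.0, 0.006, 0.001, 0.167], [-0.002, 0.112, 0.0, 0.006, 0.001, 0.272], [-0.008, 0.149, 0.001, 0.006, 0.0, 0.376], [-0.016, 0.186, 0.001, 0.006, 0.0, 0.481]]
65.0 [[-0.001, 0.031, 0.0, 0.0, -0.0, 0.087], [-0.003, 0.062, 0.0, 0.0, -0.0, 0.173], [-0.006, 0.093, 0.0, 0.0, -0.0, 0.26], [-0.011, 0.124, 0.0, 0.0, -0.0, 0.347], [-0.018, 0.154, 0.0, -0.0, -0.0, 0.433]]
53.0 [[-0.001, 0.029, 0.0, 0.0, -0.0, 0.08], [-0.002, 0.057, 0.0, 0.0, -0.0, 0.16], [-0.005, 0.086, 0.0, 0.0, -0.0, 0.24], [-0.01, 0.115, 0.0, -0.0, -0.0, 0.32], [-0.015, 0.143, 0.0, -0.0, -0.0, 0.4]]
```

>>> play_rows(
  series=[
    [0, 0.037, 0.03, 0, 0, 0.062],
    [0, 0.075, 0.03, 0, 0, 0.167],
    [0, 0.112, 0.03, 0, 0, 0.27],
    [-0.008, 0.149, 0.03, 0, 0, 0.376],
    [-0.016, 0.186, 0.03, 0, 0, 0.48],
  ],
)

```text
time: 12.4
ee_pos: [0.561, 0.0273, 0.2901]
eef_rot: [0.778, 0.629, -0.0, 0.0]
ft_force: [-3.4, -1.8, 0.4]
width: 0.0239
grip_force: 1.6
```

>>> play_rows(
  series=[
    [0, 0.031, 0, 0, 0, 0.087],
    [-0.003, 0.062, 0, 0, 0, 0.173],
    [-0.006, 0.093, 0, 0, 0, 0.26],
    [-0.011, 0.124, 0, 0, 0, 0.347],
    [-0.018, 0.154, 0, 0, 0, 0.433],
  ],
)

```text
time: 12.9
ee_pos: [0.5829, 0.02, 0.2901]
eef_rot: [0.844, 0.537, -0.0, 0.0]
ft_force: [-4.5, 0.7, -0.1]
width: 0.0242
grip_force: 1.6
```

```bash
python3 arc.py 54.5; python3 look.py
```

```text
now ang 65.4 r 0.1025 z 0.2901 phi 64.9 w 0.0242 [-4.5  0.7 -0.1]
54.5 [[0.003, 0.026, 0.0, 0.0, 0.001, 0.057], [0.002, 0.052, 0.0, 0.0, 0.001, 0.13], [-0.0, 0.078, 0.0, 0.0, 0.001, 0.202], [-0.004, 0.104, 0.0, 0.0, 0.001, 0.275], [-0.008, 0.13, 0.0, 0.0, 0.001, 0.347]]
```

>>> play_rows(
  series=[
    [0, 0.026, 0, 0, 0, 0.06],
    [0, 0.052, 0, 0, 0, 0.13],
    [0, 0.078, 0, 0, 0, 0.2],
    [-0.004, 0.104, 0, 0, 0, 0.275],
    [-0.008, 0.13, 0, 0, 0, 0.347],
  ],
)

```text
time: 13.45
ee_pos: [0.6002, 0.0108, 0.2898]
eef_rot: [0.889, 0.458, 0.0, 0.0]
ft_force: [-3.5, 0.4, 1.2]
width: 0.0241
grip_force: 1.5
```

>>> play_rows(
  series=[
    [0, 0.012, 0, 0, 0, 0.03],
    [0, 0.024, 0, 0, 0, 0.06],
    [0, 0.036, 0, 0, 0, 0.09],
    [0, 0.036, 0, 0, 0, 0.09],
  ],
)

```text
time: 13.85
ee_pos: [0.6048, 0.0076, 0.2894]
eef_rot: [0.899, 0.437, 0.0, 0.0]
ft_force: [-1.4, 1.7, -0.0]
width: 0.0239
grip_force: 0.5
```

```bash
python3 arc.py 50; python3 look.py
```

```text
now ang 51.4 r 0.1034 z 0.2894 phi 51.9 w 0.0239 [-1.4  1.7 -0. ]
50.0 [[-0.003, 0.003, 0.0, 0.001, -0.001, 0.026], [-0.003, 0.007, 0.0, 0.001, -0.001, 0.035], [-0.003, 0.01, 0.0, 0.001, -0.001, 0.044], [-0.003, 0.013, 0.0, 0.001, -0.001, 0.053], [-0.003, 0.017, 0.0, 0.001, -0.001, 0.062]]
```

>>> play_rows(
  series=[
    [0, 0.01, 0, 0, 0, 0.03],
    [0, 0.02, 0, 0, 0, 0.05],
    [0, 0.03, 0, 0, 0, 0.08],
    [0, 0.03, 0, 0, 0, 0.08],
  ],
)

```text
time: 14.3
ee_pos: [0.6083, 0.0047, 0.2892]
eef_rot: [0.908, 0.418, 0.0, 0.0]
ft_force: [-0.6, 0.8, 1.0]
width: 0.0239
grip_force: 0.7
```

>>> play_rows(
  series=[
    [0, 0.01, 0, 0, 0, 0.03],
    [0, 0.02, 0, 0, 0, 0.05],
    [0, 0.02, 0, 0, 0, 0.05],
  ],
)

```text
time: 14.6
ee_pos: [0.6105, 0.0027, 0.2891]
eef_rot: [0.914, 0.406, 0.0, 0.0]
ft_force: [-0.1, 2.3, 0.7]
width: 0.0237
grip_force: 0.8
```

Run:
```python
from h import *
s=vision.camera('scene'); t=vision.camera('top')
a=cv2.resize(s[140:290,280:440],None,fx=2.5,fy=2.5); b=cv2.resize(t[165:315,290:450],None,fx=2.5,fy=2.5)
cv2.imwrite('pics/s4.png',np.hstack([a,b]))
```

View pics/s4.png

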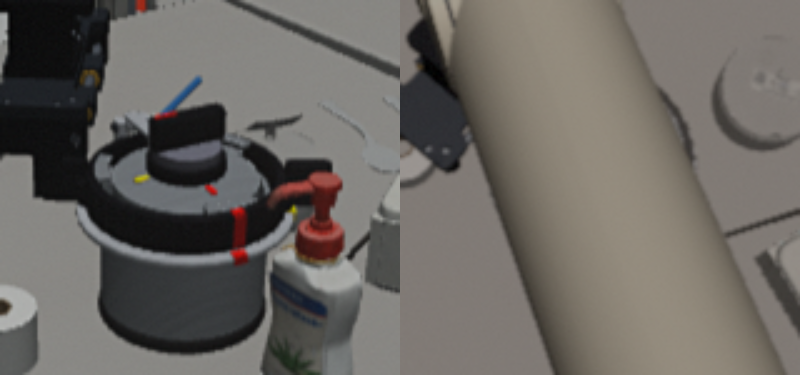

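The stripe on the collar at (239,210-248) stands right above the lock mark at (239,256), so it is practically locked. I push on gently until the end stop shows in the force.

>>> play_rows(
  series=[
    [0, 0.01, 0, 0, 0, 0.03],
    [0, 0.02, 0, 0, 0, 0.05],
    [0, 0.02, 0, 0, 0, 0.05],
  ],
)

```text
time: 15.0
ee_pos: [0.6127, 0.0007, 0.2891]
eef_rot: [0.919, 0.394, -0.0, 0.0]
ft_force: [-1.6, 1.7, 0.6]
width: 0.0238
grip_force: 1.1
```

Run:
```python
from h import *
from fit import f,pt,D
s=vision.camera('scene'); hsv=cv2.cvtColor(s,cv2.COLOR_BGR2HSV); m=((hsv[...,0]<8)|(hsv[...,0]>172))&(hsv[...,1]>150)&(hsv[...,2]>60); m[:,386:]=0;m[:,:360]=0
for v in range(215,248):
    u=np.nonzero(m[v])[0]
    if len(u) : print(v,u.min(),u.max(),end=' | ')
x=f.x; print()
for q in(.95,1.0,1.05,1.1): print(q,proj('scene',[pt(x,D(240)-q,.078,.126),pt(x,D(240)-q,.078,.1)]).round(1).tolist())
print(proj('scene',[pt(x,np.pi,.085,.094)]).round(1)); st=status.read_state(); print(st['ft_force'],st['ee_pos'])
```

```text
215 362 365 | 216 363 366 | 217 364 366 | 223 375 376 | 224 371 377 | 225 371 377 | 226 372 377 | 227 373 377 | 228 373 377 | 229 373 377 | 230 373 377 | 231 373 376 | 232 373 376 | 233 373 376 | 234 373 376 | 235 373 376 | 236 373 376 | 237 372 376 | 238 372 376 | 239 375 375 | 240 373 377 | 241 373 378 | 242 373 378 | 243 374 378 | 244 374 378 | 245 374 376 | 
0.95 [[377.6, 224.6], [376.9, 237.0]]
1.0 [[375.8, 225.2], [375.1, 237.5]]
1.05 [[374.0, 225.6], [373.3, 238.0]]
1.1 [[372.1, 226.1], [371.5, 238.5]]
[[375.3 242.5]]
[-1.27503215  2.16257333  0.8915923 ] [0.61266824 0.00069899 0.28904047]
```

>>> play_rows(
  series=[
    [0, 0.01, 0, 0, 0, 0.03],
    [0, 0.02, 0, 0, 0, 0.05],
    [0, 0.03, 0, 0, 0, 0.08],
    [0, 0.03, 0, 0, 0, 0.08],
  ],
)

```text
time: 15.45
ee_pos: [0.6149, -0.0015, 0.2888]
eef_rot: [0.927, 0.375, -0.002, -0.001]
ft_force: [-10.6, 4.6, 6.6]
width: 0.0294
grip_force: 5.0
```

>>> play_rows(
  series=[
    [0, -0.07, 0, 0, 0, 0],
    [0, -0.07, -0.3, 0, 0, 0],
    [0, -0.07, -0.6, 0, 0, 0],
    [0, -0.07, -0.8, 0, 0, 0],
    [0, -0.07, -0.8, 0, 0, 0],
  ],
)

```text
time: 15.95
ee_pos: [0.6092, 0.0056, 0.4142]
eef_rot: [0.927, 0.375, 0.004, 0.002]
ft_force: [0.2, -0.1, 0.5]
width: 0.0238
grip_force: 0.0
```

Run:
```python
from h import *
from fit import f
x=f.x
chain([((.57,-.04,.41),down(62)),((x[0],x[1],.40),down(79.5)),((x[0],x[1],.34),down(79.5))]); print(pose()[0]['joint_positions'].round(2))
```

```text
[-0.399, 0.036, 0.026, 0.014, -0.008, -0.598] mm 60 deg 18
[-0.288, -0.071, 0.067, 0.0, 0.0, -0.583] mm 46 deg 18
[0.0, -0.0, 0.4, 0.0, 0.0, 0.0] mm 60 deg 0
[ 0.44  0.36 -0.67  1.47  0.23  1.38 -1.04]
```

>>> play_rows(
  series=[
    [-0.4, 0.036, 0.026, 0, 0, -0.6],
    [-0.4, 0.036, 0.026, 0, 0, -0.6],
    [-0.4, 0.036, 0.026, 0, 0, -0.6],
  ],
  fingers=0.4,
)

```text
time: 16.25
ee_pos: [0.5682, -0.0427, 0.4044]
eef_rot: [0.857, 0.516, -0.001, 0.001]
ft_force: [0.7, 0.0, -0.6]
width: 0.0403
grip_force: 0.0
```

>>> play_rows(
  series=[
    [-0.29, -0.07, 0.067, 0, 0, -0.583],
    [-0.29, -0.07, 0.067, 0, 0, -0.583],
    [-0.29, -0.07, 0.067, 0, 0, -0.583],
    [-0.29, -0.07, 0.067, 0, 0, -0.583],
  ],
)

```text
time: 16.65
ee_pos: [0.5401, -0.0729, 0.3952]
eef_rot: [0.77, 0.638, 0.0, 0.0]
ft_force: [-0.1, 0.6, 0.9]
width: 0.0602
grip_force: 0.0
```

Run:
```python
from h import *
from fit import f,pt,D
x=f.x; s,p,Rc=pose(); chain([((x[0],x[1],.34),down(79.5))])
im=vision.camera('wrist'); c=vision.calibration('wrist'); T=np.array(c['T_tool_cam'])
g=spotter.regions_of('wrist','vent_grip'); print([round(k['conf'],2) for k in g])
def wproj(P):
    q=(Rc.inv().apply(np.array(P)-p)-T[:3,3])@T[:3,:3]
    th=np.arctan2(np.hypot(q[0],q[1]),q[2]); a=np.arctan2(q[1],q[0]); return c['cx']+c['fx']*th*np.cos(a),c['cy']+c['fy']*th*np.sin(a)
for a in(90,-90):
  for o in (-.008,.008):
    P=np.array(pt(x,D(a),.031,.176))+o*np.array([np.cos(x[2]),np.sin(x[2]),0]); cv2.circle(im,tuple(int(round(v)) for v in wproj(P)),3,(0,255,0),1)
cv2.circle(im,tuple(int(round(v)) for v in wproj(pt(x,np.pi,.085,.094))),3,(255,255,0),1)
cv2.imwrite('pics/w2.png',im)
```

```text
[-0.002, 0.001, 0.368, 0.001, -0.001, -0.005] mm 55 deg 0
[0.63]
```

View pics/w2.png

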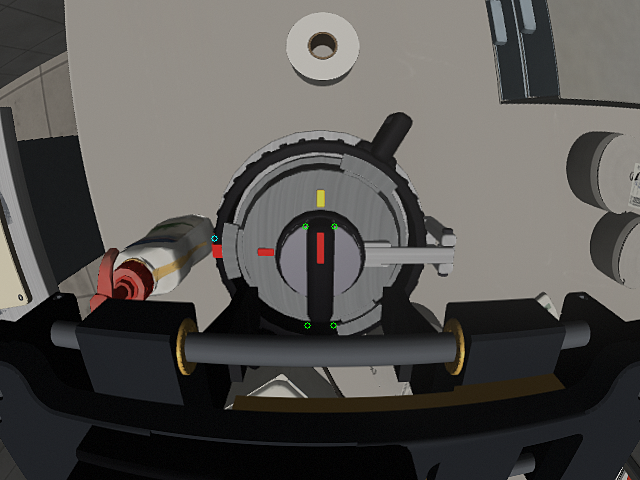

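The wrist picture shows the knob bar upright in the image at u≈320, between the fingers, with the lid shut. The collar's red mark is at the front (217,251), and the hinge arm is at (410,253). I check the offsets numerically.

Run:
```python
from h import *
from fit import f,pt,D
x=f.x; s,p,Rc=pose()
im=vision.camera('wrist'); c=vision.calibration('wrist'); T=np.array(c['T_tool_cam'])
def back(u,v,z):
    a=np.array([(u-c['cx'])/c['fx'],(v-c['cy'])/c['fy']]); th=np.hypot(*a)
    d=np.r_[a/th*np.sin(th),np.cos(th)]; d=Rc.apply(T[:3,:3]@d); o=p+Rc.apply(T[:3,3]); P=o+d*(z-o[2])/d[2]
    e=P[:2]-x[:2]; cy,sy=np.cos(x[2]),np.sin(x[2]); return (np.array([cy*e[0]+sy*e[1],-sy*e[0]+cy*e[1]])*1e3).round(1)
print('cam',p+Rc.apply(T[:3,3]))
hsv=cv2.cvtColor(im,cv2.COLOR_BGR2HSV); H=hsv[...,0]
for nm,m in(('red',((H<8)|(H>172))&(hsv[...,1]>140)&(hsv[...,2]>70)),('yel',(H>20)&(H<36)&(hsv[...,1]>120)&(hsv[...,2]>90))):
    m=m.astype(np.uint8); m[:,:195]=0; m[:150]=0; m[300:]=0
    n,l,st,ce=cv2.connectedComponentsWithStats(m)
    for i in range(1,n):
        if st[i,4]>8: print(nm,st[i].tolist(),ce[i].round(1),'potframe mm z94',back(*ce[i],.094),'z126',back(*ce[i],.126),'z176',back(*ce[i],.176))
row=im[245:255,290:350].mean((0,2)); print(row.round(0).astype(int).tolist())
col=im[200:345,306:312].mean((1,2)); print(col.round(0).astype(int)[::3].tolist())
```

```text
cam [0.55525465 0.00730733 0.37418872]
red [317, 233, 8, 31, 220] [320.1 247.8] potframe mm z94 [ 0.4 -8. ] z126 [0.3 2.3] z176 [ 0.3 18.3]
red [211, 243, 12, 15, 134] [216.7 250.3] potframe mm z94 [-83.8 -10.1] z126 [-74.2   0.4] z176 [-59.2  16.8]
red [258, 249, 16, 7, 112] [265.5 252. ] potframe mm z94 [-43.3 -11.5] z126 [-38.3  -0.8] z176 [-30.6  15.8]
yel [317, 190, 8, 17, 135] [320.5 198.1] potframe mm z94 [ 0.7 31.9] z126 [ 0.6 37.6] z176 [ 0.5 46.5]
[130, 130, 130, 129, 129, 129, 129, 129, 129, 129, 129, 129, 129, 130, 130, 140, 73, 26, 19, 24, 25, 25, 27, 29, 29, 27, 36, 93, 97, 94, 94, 94, 97, 95, 34, 26, 29, 28, 28, 27, 26, 24, 21, 25, 68, 139, 129, 126, 126, 127, 127, 126, 126, 126, 126, 126, 126, 126, 126, 126]
[117, 117, 116, 120, 12, 23, 35, 34, 24, 49, 46, 32, 34, 33, 33, 32, 32, 31, 32, 31, 31, 31, 31, 31, 30, 30, 37, 37, 37, 36, 36, 35, 32, 35, 34, 35, 35, 35, 33, 59, 69, 6, 9, 7, 7, 12, 21, 36, 50]
```

>>> play_rows(
  series=[
    [0, 0, 0.2, 0, 0, 0],
    [0, 0, 0.37, 0, 0, 0],
    [0, 0, 0.37, 0, 0, 0],
  ],
)

```text
time: 17.1
ee_pos: [0.5389, -0.0734, 0.3367]
eef_rot: [0.769, 0.64, -0.001, -0.002]
ft_force: [-1.3, 0.1, -1.1]
width: 0.061
grip_force: 0.0
```

>>> play_rows(
  series=[
    [0, 0, 0, 0, 0, 0],
    [0, 0, 0, 0, 0, 0],
    [0, 0, 0, 0, 0, 0],
    [0, 0, 0, 0, 0, 0],
    [0, 0, 0, 0, 0, 0],
  ],
  fingers=-1,
  squeeze=40,
)

```text
time: 17.6
ee_pos: [0.5397, -0.0739, 0.3402]
eef_rot: [0.768, 0.64, 0.0, 0.0]
ft_force: [0.3, 0.6, 0.5]
width: 0.0288
grip_force: 0.0
```

>>> play_rows(
  series=[
    [0, 0, 0, 0, 0, 0],
    [0, 0, 0, 0, 0, 0],
    [0, 0, 0, 0, 0, 0],
    [0, 0, 0, 0, 0, 0],
  ],
)

```text
time: 18.0
ee_pos: [0.5397, -0.074, 0.3399]
eef_rot: [0.768, 0.64, 0.0, 0.0]
ft_force: [2.4, -0.3, 0.2]
width: 0.0157
grip_force: 40.0
```

>>> play_rows(
  series=[
    [0, 0, 0.015, 0, 0, 0],
    [0, 0, 0.03, 0, 0, 0],
    [0, 0, 0.045, 0, 0, 0],
    [0, 0, 0.05, 0, 0, 0],
    [0, 0, 0.05, 0, 0, 0],
  ],
)

```text
time: 18.5
ee_pos: [0.5398, -0.0739, 0.3324]
eef_rot: [0.768, 0.64, 0.0, 0.0]
ft_force: [0.5, -0.9, 6.1]
width: 0.0158
grip_force: 40.0
```

>>> play_rows(
  series=[
    [0, 0, 0, 0, 0, 0.2],
    [0, 0, 0, 0, 0, 0.4],
    [0, 0, 0, 0, 0, 0.6],
    [0, 0, 0, 0, 0, 0.8],
    [0, 0, 0, 0, 0, 1],
  ],
)

```text
time: 19.0
ee_pos: [0.5398, -0.0739, 0.3325]
eef_rot: [0.909, 0.417, 0.0, 0.0]
ft_force: [1.3, -0.5, 5.9]
width: 0.0153
grip_force: 40.0
```

>>> play_rows(
  series=[
    [0, 0, 0, 0, 0, 0.2],
    [0, 0, 0, 0, 0, 0.4],
    [0, 0, 0, 0, 0, 0.6],
    [0, 0, 0, 0, 0, 0.8],
    [0, 0, 0, 0, 0, 1],
  ],
)

```text
time: 19.5
ee_pos: [0.5399, -0.074, 0.3326]
eef_rot: [0.986, 0.168, 0.001, 0.0]
ft_force: [0.9, -0.9, 5.8]
width: 0.0156
grip_force: 40.0
```

>>> play_rows(
  series=[
    [0, 0, 0, 0, 0, 0.2],
    [0, 0, 0, 0, 0, 0.4],
    [0, 0, 0, 0, 0, 0.6],
    [0, 0, 0, 0, 0, 0.8],
    [0, 0, 0, 0, 0, 0.95],
  ],
)

```text
time: 20.0
ee_pos: [0.5399, -0.0741, 0.3326]
eef_rot: [0.997, -0.08, 0.001, 0.0]
ft_force: [2.6, -1.0, 5.9]
width: 0.0161
grip_force: 40.0
```

```bash
python3 -c "
from h import *
s,p,Rc=pose(); print(s['torque'],s['joint_positions'].round(2),np.degrees(np.arctan2(*Rc.as_matrix()[[1,0],0])))"
```

```text
[-0.33943728 -0.38805285  0.06288702] [ 0.51  0.25 -0.52  1.75  0.14  1.18 -1.78] -9.159040351395364
```

>>> play_rows(
  series=[
    [0, 0, 0, 0, 0, 0.05],
    [0, 0, 0, 0, 0, 0.1],
    [0, 0, 0, 0, 0, 0.15],
    [0, 0, 0, 0, 0, 0.15],
  ],
)

```text
time: 20.4
ee_pos: [0.5399, -0.0741, 0.3326]
eef_rot: [0.993, -0.117, 0.001, 0.0]
ft_force: [1.3, -2.0, 6.1]
width: 0.0157
grip_force: 40.3
```

```bash
python3 -c "
from h import *
s,p,Rc=pose(); print(s['torque'],s['ft_force'],s['width'],np.degrees(np.arctan2(*Rc.as_matrix()[[1,0],0])))"
```

```text
[-0.43011658 -0.38203316  0.66184643] [ 1.297181   -1.98872266  6.11172939] 0.015719763510612102 -13.414871513862913
```

>>> play_rows(
  series=[
    [0, 0, -0.02, 0, 0, 0],
    [0, 0, -0.04, 0, 0, 0],
    [0, 0, -0.05, 0, 0, 0],
    [0, 0, -0.05, 0, 0, 0],
  ],
)

```text
time: 20.8
ee_pos: [0.5398, -0.0741, 0.3398]
eef_rot: [0.993, -0.117, 0.001, 0.0]
ft_force: [4.1, -2.6, 1.8]
width: 0.0157
grip_force: 40.3
```

>>> play_rows(
  series=[
    [0, 0, 0, 0, 0, 0],
    [0, 0, 0, 0, 0, 0],
    [0, 0, 0, 0, 0, 0],
    [0, 0, 0, 0, 0, 0],
    [0, 0, 0, 0, 0, 0],
  ],
  fingers=0.4,
)

```text
time: 21.3
ee_pos: [0.5394, -0.0738, 0.3394]
eef_rot: [0.993, -0.117, -0.0, -0.0]
ft_force: [0.6, 0.8, -0.2]
width: 0.0478
grip_force: 0.0
```

>>> play_rows(
  series=[
    [0, 0, -0.3, 0, 0, 0],
    [0, 0, -0.6, 0, 0, 0],
    [0, 0, -0.9, 0, 0, 0],
    [0, 0, -0.9, 0, 0, 0],
  ],
)

```text
time: 21.7
ee_pos: [0.5401, -0.0733, 0.4811]
eef_rot: [0.993, -0.117, 0.005, 0.0]
ft_force: [0.5, 1.0, -0.2]
width: 0.0604
grip_force: 0.0
```

Run:
```python
from h import *
a=vision.camera('wrist'); b=vision.camera('scene')
cv2.imwrite('pics/end.png',np.hstack([cv2.resize(a[100:400,160:560],None,fx=1,fy=1),cv2.resize(b[140:290,240:440],None,fx=2,fy=2)]))
for n in('sanitiser','jar_by','tag_roll'): print(n,[np.round(k['point'],3).tolist() for k in spotter.boxes_of('scene',n)[:1]])
```

```text
sanitiser [[0.384, -0.056, 0.088]]
jar_by [[0.596, -0.231, 0.08]]
tag_roll [[0.555, 0.091, 0.04]]
```

View pics/end.png

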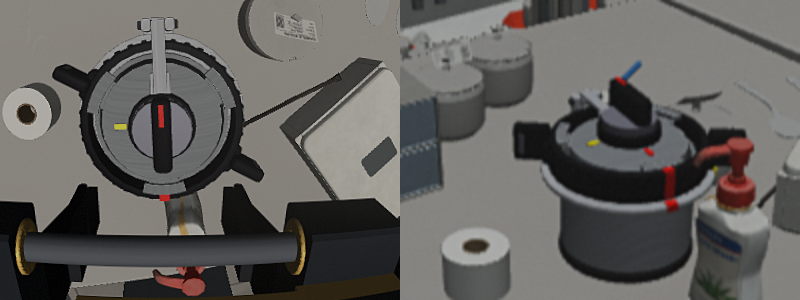

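The bar at (160,135) now lies along the hinge arm, so the vent is closed. The collar's red mark is above the lock mark at (671,190), and the bystanders are in place. Handing in.

```bash
python3 -c "
from bench import job
print(job.close_job())"
```

```text
the job is handed in; nothing more can be done
None
```

I closed the pot in the order asked and handed it in at about 22 s: lid shut, collar turned to its end stop at the red lock mark, and vent knob pressed, turned to its stop and released. The things round the pot were left where they stood; the hand-in returned no verdict.

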